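Present the collet carrier at the tool grinder

ROBOT

A 7-joint arm with a two-finger parallel gripper is mounted at the origin on the work surface. World frame = base frame: x ahead of the robot, y to its left, z up, the work surface at z = 0. Lengths are in m, angles in rad, forces in N, time in s.
With the tool pointing down it reaches from about 0.4 to 0.875 m from the base axis. Payload 6.5 kg.
Tool frame: the origin (TCP) lies midway between the tips of the shut fingers; the grasp point (between the pads) lies 19 mm behind it (manip.tcp_to_grasp is the distance from the TCP to the grasp point, in m); z points along the fingers, y is the line along which they close (so a half turn about z gives the same grasp; the last joint's range is limited). The gripper opens to 88 mm and grips with 3 to 60 N. Pads are 18 mm wide; open, the fingers measure 123 mm over their backs; the gripper's body (75 mm by 187 mm) begins 45 mm behind the grasp point.
Start: joints at [1.236, 0.536, -0.004, 1.538, 0.003, 1.067, -0.071], TCP at [0.173, -0.627, 0.239] pointing down, gripper open.
Joint ranges: [-2.7, 2.7], [-0.37, 2.16], [-1.27, 1.26], [0.24, 2.4], [-1.31, 4.45], [0.19, 1.91], [-2.76, 2.76]. Speed limits (rad/s): [2.39, 2.39, 3.14, 3.14, 3.14, 3.14, 3.14].

INTERFACE

Orientations are given as a unit quaternion [w, x, y, z].
In Python, from cell import manip, vision, order gives the robot as it stands.
- The arm moves only by the shell command python3 -m handwheel 'ROWS' [OPENING]. ROWS is text: rows parted by semicolons, each of 4 numbers parted by spaces: the shift along the tool's x, y, z in m, then the turn about the tool's z in rad. In form: dx dy dz turn; .... A call has 1 to 10 rows; each row is the pose to reach, as a shift and turn from the pose commanded when the call began, along the tool's axes at that moment; what a row does not reach only later rows make up. A row lasts 1/8 s, in which the tool goes at most 62.5 mm and 10.7 degrees, less where a joint would pass 70% of its speed; a pose out of reach is approached as far as the arm can. A call with a gripper value outside its range is refused whole. OPENING is the closure, from 0 (fully open) to 1 (shut), set as the call begins (- or left out, the last holds). The fingers move at their own pace and stop on an object; the grip force is fixed at half the most. Time passes only in rows, so rows that repeat a pose let the fingers close. It gives the time, the measured TCP pose, the force, the opening and the grip force at its end, in the units of the state.
- manip.sense(): the state, without advancing time (a new reading comes with each control period).
- vision.read_camera(name): name is "scene" or "top"; returns the picture (480x640x3 uint8, blue, green, red); there is no depth.
- vision.camera_info(name): a dict with "intrinsics" (3x3 intrinsics, pixels), "cam_to_world" (4x4, takes a point from camera to world coordinates). Camera axes: x right, y down, z forward; pixel columns grow to the right and rows downward; lengths in m; the calibration is good to about 2 mm. A picture is of the moment at which its call begins. camera_info takes no time and is no camera call.
- order.close_job(): hands the job in; it is judged then, once.
Trained networks look in the newest picture that a camera, given by its name, has taken for a name from the list of things; names that differ only in an ending like _2 or _b are one class to them, and where a whole thing is asked for, a point or a joint stands for the part that bears it (a point fixed in the world has none). Each returns a list of dicts, best first, with "confidence" (0 to 1); they miss things now and then, are a little off and sometimes report something else, mostly with a low value. They report only what shows in the picture. A call takes as long as a camera call. They do not tell look-alikes from the thing itself.
- vision.search_frame(camera, query): "xyz" ([x, y, z] in m, in the coordinates of the camera as it stood for that picture, good to about 4 mm: the middle of the surface that is visible of it).
The state is a dict: "time": time; "q": joint angles; "qd": joint speeds; "effort": joint torques, N m; "eef_pos": TCP position; "tcp_rot": TCP orientation; "ft_force": force on the tool from outside, world axes, zero at the start; "wrist_torque": the same for the moment, N m; "gripper_width": finger opening in m; "gripper_force": force on a finger pad.
Only numpy, scipy, OpenCV 4.12 (cv2) and the standard library are available. Lean on these libraries where they do the work, as an engineer would, in place of code of your own. Each camera call takes 0.05 s, during which the arm holds its last target. There are 200 camera calls.

TASK

Take the knobbed lid off the round steel canister and lay it gently, knob up, on the black rubber mat. Then lift the collet carrier out by its flat upright grip, with its three collets left standing on it, and hold it level and still over the canister, about a hand's breadth above the rim, so that I can choose a collet: finish while holding it there. Keep it level all the way, and leave the canister and the other things on the bench where they stand.

Things in the scene. Friction and masses are not known exactly. Their poses are not given: they have to be found in the camera images.
- canister: Open round canister of bare steel, 140 mm outside diameter, 134 mm inside, 100 mm tall, floor 5 mm thick, 1.4 kg, standing loose on the bench. Origin: centre of its underside; z up. At the start the lid closes it and the carrier stands inside, both centred.
- lid: Its loose steel cap lid, 152 mm wide, 18 mm high, about 0.25 kg, with a round knob on top: a 3 mm top plate lies on the canister's rim, a skirt reaches 15 mm down outside it with 3 mm play. Origin: centre of the skirt's lower edge (85 mm above the bench on the canister, 4 mm above the bench on the mat); z up.
- lid_knob (a point): Centre of the lid's black knob head, 28 mm diameter, 22 mm tall, on a thin 16 mm stem; 45 mm above the lid's origin (top of the knob 56 mm, lid's top plate 18 mm above that origin).
- mat: Thin black rubber mat fixed to the bench, 190 x 190 x 4 mm, x and y along its edges. Origin: centre of its underside, on the bench.
- carrier: Aluminium collet carrier, about 0.3 kg, under the lid: round tray 120 mm wide (4 mm floor, 12 mm border), 12 mm central post, and on it an upright grip plate 44 mm long (along x), 16 mm thick (along y), from 58 to 90 mm above the origin. Origin: centre of the tray's underside, at the start 5 mm above the bench (grip top 5 mm below the canister's rim); z up. Any yaw.
- carrier_grip (a point): Place to pinch the carrier: middle of the grip plate, 76 mm above the carrier's origin; its x axis runs along the plate, y across its 16 mm thickness.
- collet_a: One of three loose steel collets standing on the carrier's tray floor round the post, about 38 mm from its axis: foot 20 mm diameter, head 26 mm, 34 mm tall, 60 g. Origin: centre of its foot; z up.
- collet_b: One of three loose steel collets standing on the carrier's tray floor round the post, about 38 mm from its axis: foot 20 mm diameter, head 26 mm, 34 mm tall, 60 g. Origin: centre of its foot; z up.
- collet_c: One of three loose steel collets standing on the carrier's tray floor round the post, about 38 mm from its axis: foot 20 mm diameter, head 26 mm, 34 mm tall, 60 g. Origin: centre of its foot; z up.
- vblock: Bystander: dark steel V-block, 100 x 60 x 52 mm, loose. Origin: centre of its underside.
- oiler: Bystander: white plastic oil bottle, 56 mm diameter, 130 mm tall, loose. Origin: centre of its underside.
- disc: Bystander: steel dividing disc lying flat, 64 mm diameter, 12 mm thick. Origin: centre of its underside.
- hexkey: Bystander: bent hexagon key lying flat, 100 x 28 mm, 8 mm thick. Origin: middle of its long leg, on the bench.
- driver: Bystander: screwdriver lying flat, under 250 mm long. Origin: under its middle.
Not all that is in view belongs to the job. What is shaped like the lid but green, red or turquoise is not meant.

How it is judged:
By the outcome, as a careful person would: the job done as asked, in the order asked, and still so for the second after the job is handed in, while the arm keeps its last pose, push and grip.
It also fails if it takes over 61 s, if anything falls off the work surface, if the arm or the gripper's body presses on something with over 40 N, if the wrist force passes 120 N, or if a joint passes its speed limit or range.

## Working session

There is one attempt and no reset: what is moved stays moved. The work goes in short steps, Python scripts to look and compute and a shell command to move; the robot and the scene stay as the last step left them, time stands still between calls to the robot, and variables do not carry over. Pictures are saved under pics/ and viewed, at most 10 in all, crops included, and the job is handed in when it is done.

```bash
mkdir -p pics; cat > h.py <<'E'
import numpy as np, cv2
from cell import manip, vision, order
def snap(cam,fn):
    im=vision.read_camera(cam); cv2.imwrite('pics/'+fn,im); return im
def find(cam,q):
    T=np.array(vision.camera_info(cam)["cam_to_world"]);K=np.array(vision.camera_info(cam)["intrinsics"])
    for d in vision.search_frame(cam,q)[:4]:
        p=np.array(d["xyz"]);u=K@p
        print(cam,q,round(d["confidence"],2),np.round(T[:3,:3]@p+T[:3,3],3),np.round(u[:2]/u[2]))
def ray(cam,u,v,z):
    T=np.array(vision.camera_info(cam)["cam_to_world"]);K=np.array(vision.camera_info(cam)["intrinsics"])
    d=T[:3,:3]@np.linalg.solve(K,[u,v,1]);o=T[:3,3];return o+d*(z-o[2])/d[2]
E
python3 - <<'E'
from h import *
snap('top','t0.png');snap('scene','s0.png')
for c in('top','scene'):
    print(vision.camera_info(c)["cam_to_world"])
    for q in('lid','lid_knob','canister','mat'):find(c,q)
for q in('vblock','oiler','disc','hexkey','driver'):find('top',q)
s=manip.sense();print(s['eef_pos'],s['tcp_rot'],s['gripper_width'],s['time'],manip.tcp_to_grasp)
E
```

```text
[[ 0.00566815 -0.97713293  0.21255378  0.33091872]
 [-0.99996956 -0.00667831 -0.00403485 -0.0186858 ]
 [ 0.00536208 -0.21252444 -0.97714104  1.06829365]
 [ 0.          0.          0.          1.        ]]
top lid 0.94 [0.315 0.15  0.019] [237. 351.]
top lid 0.91 [0.331 0.347 0.02 ] [144. 343.]
top lid 0.69 [0.733 0.194 0.018] [225. 166.]
top lid 0.66 [0.534 0.235 0.103] [193. 242.]
top lid_knob 0.84 [0.332 0.346 0.018] [145. 342.]
top lid_knob 0.74 [0.732 0.193 0.015] [226. 166.]
top lid_knob 0.74 [0.311 0.148 0.017] [238. 353.]
top lid_knob 0.62 [0.535 0.242 0.106] [189. 241.]
top canister 0.91 [0.497 0.19  0.03 ] [221. 266.]
top mat 0.78 [0.533 0.017 0.003] [301. 252.]
[[-0.63554202  0.65673377 -0.40593976  0.92261742]
 [ 0.7720244   0.54605049 -0.32528016  0.31467008]
 [ 0.00804113 -0.52012461 -0.85405253  0.9352436 ]
 [ 0.          0.          0.          1.        ]]
scene lid 0.94 [0.326 0.152 0.016] [423. 241.]
scene lid 0.88 [0.354 0.346 0.016] [490. 297.]
scene lid 0.66 [0.741 0.201 0.017] [330. 392.]
scene lid 0.56 [0.556 0.24  0.1  ] [406. 320.]
scene lid_knob 0.91 [0.745 0.203 0.016] [330. 395.]
scene lid_knob 0.81 [0.347 0.346 0.015] [492. 295.]
scene lid_knob 0.77 [0.325 0.152 0.014] [423. 241.]
scene lid_knob 0.71 [ 0.605 -0.234  0.046] [223. 223.]
scene canister 0.9 [0.602 0.255 0.035] [394. 353.]
scene mat 0.64 [0.545 0.018 0.004] [321. 274.]
top vblock 0.94 [ 0.591 -0.238  0.052] [417. 223.]
top oiler 0.58 [0.768 0.053 0.086] [285. 140.]
top disc 0.67 [ 0.769 -0.132  0.012] [365. 153.]
top hexkey 0.59 [0.49  0.42  0.008] [119. 270.]
top driver 0.56 [ 0.489 -0.425  0.024] [501. 271.]
[ 0.17261583 -0.62666291  0.238745  ] [ 2.02972691e-05  9.90980821e-01  1.34003773e-01 -1.68529969e-05] 0.0882420925872587 0.75 0.0187
```

View pics/t0.png

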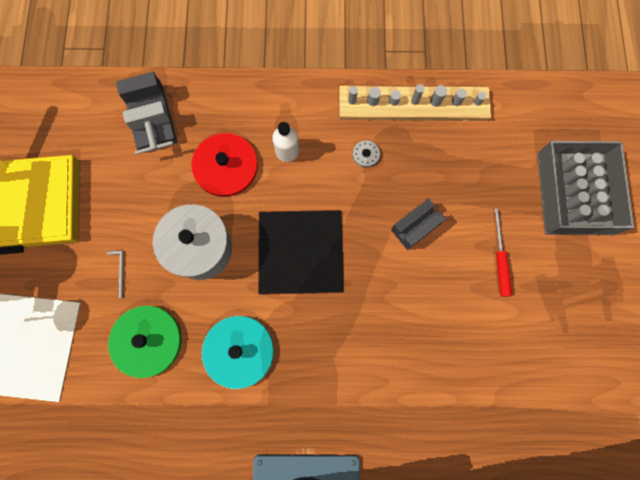

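View pics/s0.png

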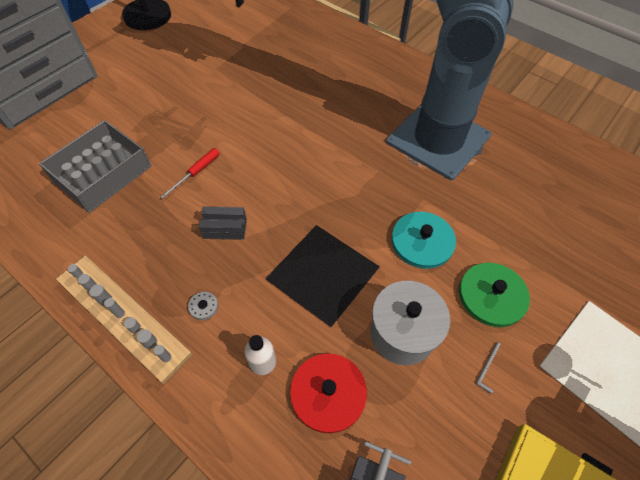

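The top view shows four lid shapes: steel on the canister with its knob at (187,237), red (222,158), green (140,341) and turquoise (236,352). The scene view shows the same steel lid with its knob at (413,310). Only the uncoloured steel one, on the canister, fits the description. The mat is at (301,252) in the top view.

```bash
python3 - <<'E'
from h import *
ims={}
for c,(x,y) in {'top':(187,237),'scene':(413,310)}.items():
    im=cv2.imread('pics/'+c[0]+'0.png');ims[c]=im
    m=np.zeros(im.shape[:2],np.uint8);m[y-18:y+18,x-18:x+18]=(im[y-18:y+18,x-18:x+18].max(2)<45)
    n,l,st,ce=cv2.connectedComponentsWithStats(m);i=1+np.argmax(st[1:,4])
    print(c,st[i],ce[i],ray(c,*ce[i],0.130))
# steel lid top circle fit in top view
im=ims['top']
m=((im.max(2)<45)).astype(np.uint8);n,l,st,ce=cv2.connectedComponentsWithStats(m)
k=l[252,301];r=cv2.minAreaRect(np.argwhere(l==k)[:,::-1].astype(np.float32));b=cv2.boxPoints(r);print([np.round(ray('top',*p,0.004),3) for p in b],ray('top',*ce[k],.004))
a=cv2.resize(ims['top'][190:290,140:270],(520,400),interpolation=2)
b=cv2.resize(ims['scene'][270:370,360:430],(280,400),interpolation=2)
cv2.imwrite('pics/c1.png',np.hstack([a,b]))
E
```

```text
top [179 230  15  13 140] [185.88571429 236.36428571] [0.53945442 0.24281971 0.13      ]
scene [407 302  14  16 179] [413.34078212 309.25139665] [0.54134118 0.24055061 0.13      ]
[array([0.628, 0.114, 0.004]), array([ 0.63 , -0.077,  0.004]), array([ 0.444, -0.076,  0.004]), array([0.442, 0.108, 0.004])] [0.53295437 0.01791449 0.004     ]
```

View pics/c1.png

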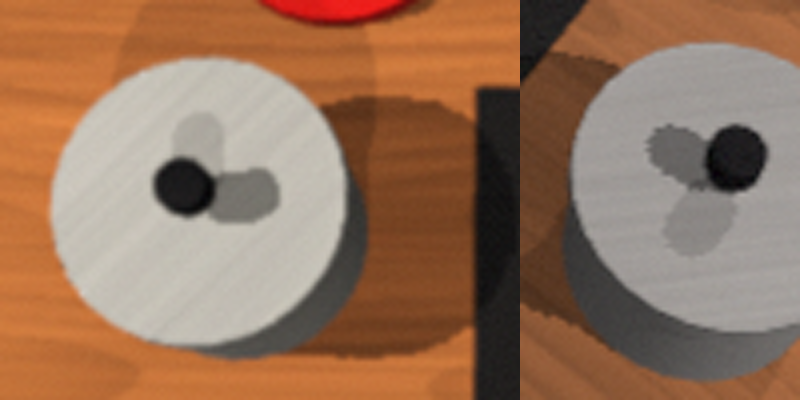

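The crop confirms it: bare steel lid on the steel canister, black knob. The knob is at about (0.540, 0.2415, 0.130) and the mat centre at (0.534, 0.018).

```bash
python3 -m handwheel '.354 -.242 0 0;.354 -.242 0 0;.354 -.242 0 0;.354 -.242 0 0;.354 -.242 0 0;.354 -.242 0 0;.354 -.242 0 0;.354 -.242 0 0' 0 && python3 -m handwheel '.23 -.498 0 0;.23 -.498 0 0;.23 -.498 0 0;.23 -.498 0 0;.23 -.498 0 0;.23 -.498 0 0;.23 -.498 0 0;.23 -.498 0 0;.23 -.498 0 0;.23 -.498 0 0'
cat >> h.py <<'E'
from scipy.spatial.transform import Rotation as R
def to(x,y,z,s=None):
    s=s or manip.sense();w,a,b,c=s['tcp_rot'];r=R.from_quat([a,b,c,w])
    print('pos',np.round(s['eef_pos'],4),'t',s['time'],'q',np.round(s['q'],2),'F',np.round(s['ft_force'],1),'w',round(s['gripper_width'],4),'gf',np.round(s['gripper_force'],1))
    print('toolx yaw',np.arctan2(r.as_matrix()[1,0],r.as_matrix()[0,0]),'delta tool',np.round(r.inv().apply(np.array([x,y,z])-s['eef_pos']),4))
E
python3 -c "
from h import *
to(.540,.2415,.112)"
```

```text
time: 1.75
eef_pos: [0.453, -0.2948, 0.239]
tcp_rot: [-0.001, 0.99, 0.138, 0.001]
ft_force: [0.2, 0.2, -0.3]
gripper_width: 0.0877
gripper_force: 0.0
time: 3.0
eef_pos: [0.5388, 0.2455, 0.2386]
tcp_rot: [-0.001, 0.991, 0.136, 0.0]
ft_force: [-0.8, -0.4, 0.7]
gripper_width: 0.0881
gripper_force: 0.0
pos [0.5388 0.2455 0.2386] t 3.0 q [-0.23  0.46 -0.37  1.68  0.19  1.03 -1.96] F [-0.8 -0.4  0.7] w 0.0881 gf 0.0
toolx yaw 0.2737473676966411 delta tool [0.     0.0044 0.1266]
```

```bash
python3 -m handwheel '0 0 .04 0;0 0 .08 0;0 0 .09 0;0 0 .09 0' && python3 -c "
from h import *
to(.540,.2415,.112)"
```

```text
time: 3.5
eef_pos: [0.5395, 0.2406, 0.149]
tcp_rot: [0.0, 0.991, 0.133, -0.0]
ft_force: [0.1, 0.6, -0.3]
gripper_width: 0.088
gripper_force: 0.0
pos [0.5395 0.2406 0.149 ] t 3.5 q [-0.25  0.57 -0.34  1.76  0.24  0.86 -2.  ] F [ 0.1  0.6 -0.3] w 0.088 gf 0.0
toolx yaw 0.26729391771755084 delta tool [ 0.0007 -0.0008  0.037 ]
```

Settled within 1 mm. I'll go down and grip.

```bash
python3 -m handwheel '0 0 .015 0;0 0 .03 0;0 0 .037 0;0 0 .037 0' && python3 -m handwheel '0 0 0 0;0 0 0 0;0 0 0 0;0 0 0 0;0 0 0 0' 1 && python3 -c "
from h import *
to(.540,.2415,.112)"
```

```text
time: 4.0
eef_pos: [0.5386, 0.2417, 0.111]
tcp_rot: [0.0, 0.991, 0.134, -0.001]
ft_force: [-1.2, -0.1, 0.6]
gripper_width: 0.0882
gripper_force: 0.0
time: 4.62
eef_pos: [0.5391, 0.2419, 0.1118]
tcp_rot: [0.0, 0.991, 0.134, 0.0]
ft_force: [-0.4, 0.5, 0.6]
gripper_width: 0.0401
gripper_force: 0.0
pos [0.5391 0.2419 0.1118] t 4.625 q [-0.26  0.62 -0.32  1.77  0.26  0.79 -2.02] F [-0.4  0.5  0.6] w 0.0401 gf 0.0
toolx yaw 0.2688238900327909 delta tool [ 0.0008  0.0006 -0.0002]
```

```bash
python3 -m handwheel '0 0 0 0;0 0 0 0;0 0 0 0;0 0 0 0' && python3 -m handwheel '0 0 -.008 0;0 0 -.016 0;0 0 -.025 0;0 0 -.04 0;0 0 -.06 0;0 0 -.08 0;0 0 -.08 0;0 0 -.08 0' && python3 -c "
from h import *
to(.534,.018,.19)
snap('top','t1.png')"
```

```text
time: 5.12
eef_pos: [0.5391, 0.2419, 0.1117]
tcp_rot: [-0.0, 0.991, 0.134, -0.0]
ft_force: [0.1, -0.2, -0.3]
gripper_width: 0.027
gripper_force: 30.0
time: 6.12
eef_pos: [0.5388, 0.2416, 0.1913]
tcp_rot: [0.0, 0.991, 0.134, -0.0]
ft_force: [0.3, -0.1, -2.5]
gripper_width: 0.0271
gripper_force: 30.0
pos [0.5388 0.2416 0.1913] t 6.125 q [-0.24  0.52 -0.35  1.73  0.21  0.94 -1.98] F [ 0.3 -0.1 -2.5] w 0.0271 gf 30.0
toolx yaw 0.2687843055431517 delta tool [-0.064   0.2143  0.0014]
```

View pics/t1.png

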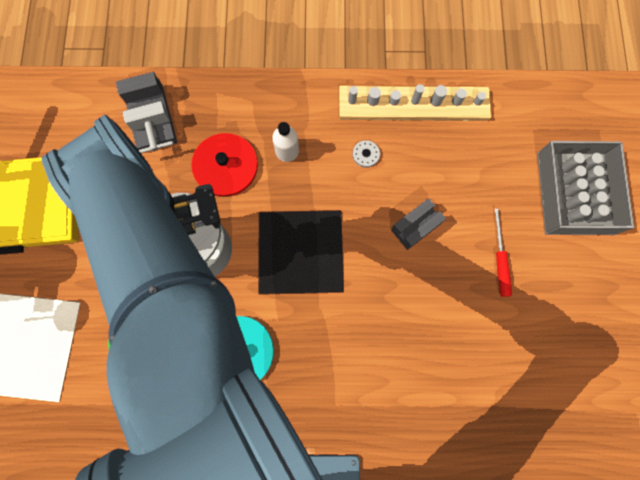

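The view shows the lid held by the arm over the canister near (195,225), with the mat clear at (301,252).

```bash
python3 -m handwheel '-.006 .02 0 0;-.018 .06 0 0;-.032 .107 0 0;-.046 .154 0 0;-.057 .19 0 0;-.064 .214 0 0;-.064 .214 0 0' && python3 -m handwheel '0 0 .02 0;0 0 .055 0;0 0 .09 0;0 0 .12 0;0 0 .138 0;0 0 .146 0;0 0 .146 0' && python3 -c "
from h import *
to(.535,.0175,.0308)"
```

```text
time: 7.05
eef_pos: [0.5334, 0.0146, 0.1911]
tcp_rot: [0.001, 0.991, 0.131, -0.001]
ft_force: [-0.1, 1.1, -2.1]
gripper_width: 0.027
gripper_force: 30.0
time: 7.92
eef_pos: [0.5344, 0.0188, 0.0458]
tcp_rot: [-0.0, 0.991, 0.134, 0.0]
ft_force: [-0.2, 0.0, -2.3]
gripper_width: 0.0268
gripper_force: 30.0
pos [0.5344 0.0188 0.0458] t 7.925 q [ 0.08  0.65 -0.25  1.94  0.28  0.58 -1.66] F [-0.2  0.  -2.3] w 0.0268 gf 30.0
toolx yaw 0.26909294369413017 delta tool [0.0002 0.0014 0.015 ]
```

```bash
python3 -m handwheel '0 0 .004 0;0 0 .008 0;0 0 .011 0;0 0 .013 0;0 0 .0145 0;0 0 .0155 0;0 0 .0155 0'
```

```text
time: 8.8
eef_pos: [0.5342, 0.0186, 0.0306]
tcp_rot: [0.0, 0.991, 0.134, -0.0]
ft_force: [-2.3, -0.6, 4.9]
gripper_width: 0.027
gripper_force: 30.0
```

```bash
python3 -m handwheel '0 0 0 0;0 0 0 0;0 0 0 0;0 0 0 0;0 0 0 0' 0 && python3 -m handwheel '0 0 -.03 0;0 0 -.09 0;0 0 -.15 0;0 0 -.21 0;.05 .06 -.23 0;.07 .11 -.23 0;.07 .15 -.23 0;.07 .15 -.23 0;.07 .15 -.23 0' && python3 -c "
from h import *
for c in('top','scene'):
    snap(c,c[0]+'2.png')
    for q in('carrier_grip','carrier','lid_knob','collet_a','canister'):find(c,q)
a,b=cv2.imread('pics/t2.png'),cv2.imread('pics/s2.png')
cv2.imwrite('pics/c2.png',np.hstack([cv2.resize(a[180:300,140:350],None,fx=2,fy=2) if 0 else cv2.resize(a[180:300,140:290],(400,320)),cv2.resize(b[260:380,335:485],(400,320))]))"
```

```text
time: 9.43
eef_pos: [0.5342, 0.0186, 0.0302]
tcp_rot: [-0.0, 0.991, 0.134, -0.0]
ft_force: [-0.3, 0.4, -0.1]
gripper_width: 0.0746
gripper_force: 0.0
time: 10.55
eef_pos: [0.6412, -0.1065, 0.2598]
tcp_rot: [-0.001, 0.991, 0.134, -0.0]
ft_force: [0.1, 1.0, -0.3]
gripper_width: 0.0878
gripper_force: 0.0
top carrier_grip 0.87 [0.539 0.25  0.01 ] [197. 248.]
top carrier_grip 0.7 [0.518 0.012 0.005] [303. 259.]
top carrier 0.63 [0.542 0.246 0.01 ] [198. 247.]
top lid_knob 0.95 [0.312 0.147 0.016] [238. 353.]
top lid_knob 0.88 [0.732 0.194 0.018] [225. 166.]
top lid_knob 0.59 [0.531 0.021 0.028] [298. 251.]
top lid_knob 0.55 [0.333 0.342 0.02 ] [147. 342.]
top collet_a 0.58 [0.497 0.23  0.034] [202. 265.]
top collet_a 0.53 [0.568 0.215 0.029] [211. 234.]
top collet_a 0.4 [0.542 0.281 0.03 ] [181. 245.]
top canister 0.77 [0.548 0.262 0.055] [187. 240.]
scene carrier_grip 0.64 [0.535 0.241 0.01 ] [405. 329.]
scene carrier_grip 0.43 [0.511 0.243 0.062] [416. 312.]
scene carrier 0.68 [0.535 0.239 0.009] [404. 329.]
scene lid_knob 0.98 [0.545 0.024 0.023] [324. 272.]
scene lid_knob 0.86 [0.324 0.15  0.014] [423. 241.]
scene lid_knob 0.67 [0.348 0.348 0.02 ] [493. 295.]
scene lid_knob 0.66 [0.745 0.202 0.016] [329. 394.]
scene collet_a 0.59 [0.575 0.213 0.041] [385. 330.]
scene collet_a 0.43 [0.533 0.237 0.011] [404. 327.]
scene collet_a 0.42 [0.551 0.282 0.028] [418. 344.]
scene collet_a 0.2 [0.579 0.039 0.003] [319. 290.]
scene canister 0.81 [0.516 0.245 0.062] [416. 315.]
scene canister 0.72 [0.504 0.413 0.009] [483. 369.]
```

View pics/c2.png

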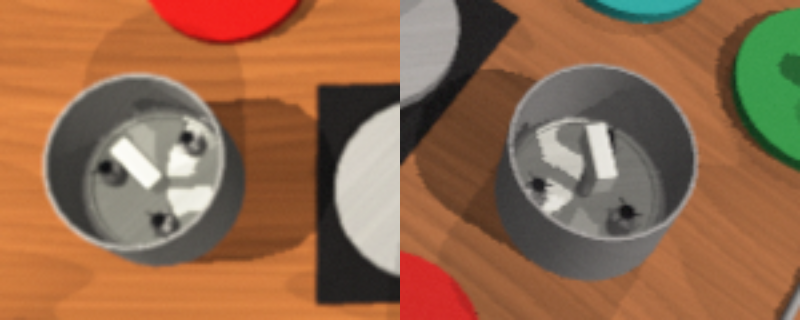

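View pics/t2.png

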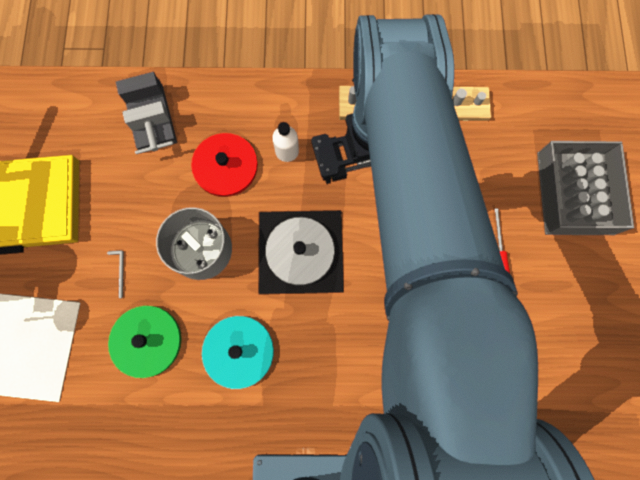

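The lid lies centred on the mat at (300,250) in the top view, knob up. The canister stands at (194,242), with the white grip plate at about (191,241) and three collets upright around it. Next I measure the plate.

```bash
python3 - <<'E'
from h import *
for c,(x,y) in {'top':(190,241),'scene':(411,317)}.items():
    im=cv2.imread('pics/'+c[0]+'2.png')
    for th in(200,220,235):
        m=(im.min(2)>th-15).astype(np.uint8)
        n,l,st,ce=cv2.connectedComponentsWithStats(m,connectivity=4);k=l[y,x]
        if not k: print('none',th,im[y,x]);continue
        px=np.argwhere(l==k)[:,::-1]
        w=np.array([ray(c,*p,.095)[:2] for p in px])
        r=cv2.minAreaRect((w*1000).astype(np.float32));cc=w.mean(0);u,s,v=np.linalg.svd(w-cc)
        print(c,th,len(px),ce[k],'ctr',cc.round(4),'rect',np.round(r[0]),np.round(r[1]),'yaw',np.arctan2(v[0,1],v[0,0])%np.pi)
to(.5391,.2418,.14)
E
```

```text
top 200 160 [190.54375 240.6875 ] ctr [0.5381 0.2424] rect [538. 243.] [43. 16.] yaw 0.7835698880723441
top 220 148 [190.33783784 240.56756757] ctr [0.5384 0.2428] rect [539. 242.] [43. 14.] yaw 0.7868183294672391
top 235 133 [190.33082707 240.7443609 ] ctr [0.538  0.2428] rect [538. 243.] [40. 13.] yaw 0.7984557704102908
scene 200 134 [410.14925373 316.29850746] ctr [0.5413 0.2407] rect [541. 240.] [42. 13.] yaw 0.801559587350452
scene 220 116 [410.28448276 316.26724138] ctr [0.5411 0.2408] rect [541. 241.] [41. 11.] yaw 0.7968279103777409
scene 235 70 [411.34285714 318.4       ] ctr [0.5435 0.245 ] rect [541. 241.] [38. 10.] yaw 0.6889814409615436
pos [ 0.6416 -0.1074  0.2602] t 11.15 q [ 0.29  0.54 -0.28  1.5   0.16  1.13 -1.33] F [0.6 0.8 1.1] w 0.0884 gf 0.0
toolx yaw 0.2689048370237575 delta tool [-0.006  -0.3639  0.1202]
```

```bash
python3 -m handwheel '-.006 -.03 0 -.1;-.006 -.09 0 -.25;-.006 -.15 0 -.4;-.006 -.21 0 -.523;-.006 -.27 0 -.523;-.006 -.32 .03 -.523;-.006 -.364 .06 -.523;-.006 -.364 .1 -.523;-.006 -.364 .12 -.523;-.006 -.364 .12 -.523' .4 && python3 -m handwheel '0 0 0 0;0 0 0 0' && python3 -c "
from h import *
to(.5395,.2416,.062)"
```

```text
time: 12.4
eef_pos: [0.5388, 0.2407, 0.1392]
tcp_rot: [0.0, 0.923, 0.385, -0.001]
ft_force: [-0.7, -0.5, 0.7]
gripper_width: 0.0533
gripper_force: 0.0
time: 12.65
eef_pos: [0.5402, 0.2419, 0.1416]
tcp_rot: [0.0, 0.923, 0.385, 0.001]
ft_force: [-0.4, 0.0, 0.2]
gripper_width: 0.0526
gripper_force: 0.0
pos [0.5402 0.2419 0.1416] t 12.65 q [-0.17  0.6  -0.45  1.75  0.33  0.86 -1.55] F [-0.4  0.   0.2] w 0.0526 gf 0.0
toolx yaw 0.7909333597216894 delta tool [-0.0009 -0.0003  0.0796]
```

```bash
python3 -m handwheel '0 0 .015 0;0 0 .035 0;0 0 .055 0;0 0 .07 0;0 0 .0785 0;0 0 .0785 0;0 0 .0785 0' && python3 -m handwheel '0 0 0 0;0 0 0 0;0 0 0 0;0 0 0 0;0 0 0 0;0 0 0 0;0 0 0 0;0 0 0 0' 1
```

```text
time: 13.52
eef_pos: [0.5395, 0.2422, 0.0622]
tcp_rot: [-0.0, 0.923, 0.386, 0.0]
ft_force: [-0.5, -0.3, -0.1]
gripper_width: 0.053
gripper_force: 0.0
time: 14.52
eef_pos: [0.5393, 0.2418, 0.0618]
tcp_rot: [0.0, 0.923, 0.386, 0.0]
ft_force: [0.3, -1.0, 2.6]
gripper_width: 0.0157
gripper_force: 30.0
```

```bash
python3 -m handwheel '0 0 -.002 0;0 0 -.005 0;0 0 -.009 0;0 0 -.014 0;0 0 -.019 0;0 0 -.024 0;0 0 -.029 0;0 0 -.033 0;0 0 -.036 0;0 0 -.037 0' && python3 -c "
from h import *
to(.54,.242,.247)
print(manip.sense()['wrist_torque'])
b=snap('scene','s3.png');a=snap('top','t3.png')
cv2.imwrite('pics/c3.png',np.hstack([cv2.resize(a[180:300,140:290],(400,320)),cv2.resize(b[230:380,335:485],(400,400))[:320]]))"
```

```text
time: 15.78
eef_pos: [0.5391, 0.2419, 0.0989]
tcp_rot: [0.0, 0.923, 0.386, 0.0]
ft_force: [-0.0, -0.2, -5.7]
gripper_width: 0.0156
gripper_force: 30.0
pos [0.5391 0.2419 0.0989] t 15.775 q [-0.19  0.66 -0.42  1.78  0.36  0.79 -1.57] F [-0.  -0.2 -5.7] w 0.0156 gf 30.0
toolx yaw 0.7918864656387199 delta tool [ 0.0007  0.0006 -0.1481]
[-0.01344522 -0.00399387  0.0171852 ]
```

View pics/c3.png

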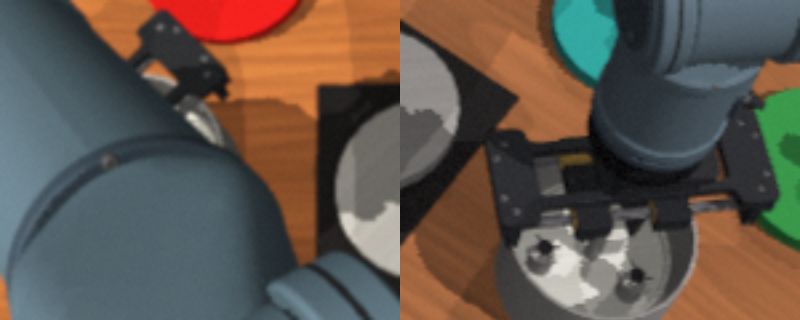

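The carrier is up 37 mm and free, at about 5 N, with the collets standing (scene crop, two in view at (543,255) and (632,283)). I'll continue upward.

```bash
python3 -m handwheel '0 0 -.002 0;0 0 -.006 0;0 0 -.012 0;0 0 -.02 0;0 0 -.028 0;0 0 -.036 0;0 0 -.044 0;0 0 -.052 0;0 0 -.06 0;0 0 -.068 0' && python3 -m handwheel '0 0 -.008 0;0 0 -.016 0;0 0 -.024 0;0 0 -.032 0;0 0 -.042 0;0 0 -.052 0;0 0 -.062 0;0 0 -.07 0;0 0 -.075 0;0 0 -.078 0' && python3 -m handwheel '0 0 0 0;0 0 0 0;0 0 0 0;0 0 0 0;0 0 0 0;0 0 0 0;0 0 0 0;0 0 0 0' && python3 -c "
from h import *
to(.54,.242,.247)
print(manip.sense()['wrist_torque'],abs(np.array(manip.sense()['qd'])).max())
b=snap('scene','s4.png');find('scene','collet_a');find('scene','canister');find('scene','carrier')
cv2.imwrite('pics/c4.png',cv2.resize(b[180:400,250:550],None,fx=2.5,fy=2.5))"
```

```text
time: 17.12
eef_pos: [0.5391, 0.2419, 0.1672]
tcp_rot: [0.0, 0.923, 0.386, -0.0]
ft_force: [0.0, 0.2, -5.0]
gripper_width: 0.0156
gripper_force: 30.0
time: 18.38
eef_pos: [0.5391, 0.2419, 0.2449]
tcp_rot: [0.0, 0.923, 0.386, 0.0]
ft_force: [0.1, 0.6, -5.5]
gripper_width: 0.0158
gripper_force: 30.0
time: 19.38
eef_pos: [0.5391, 0.2419, 0.2447]
tcp_rot: [-0.0, 0.923, 0.386, 0.0]
ft_force: [-0.9, -0.1, -4.3]
gripper_width: 0.0157
gripper_force: 30.0
pos [0.5391 0.2419 0.2447] t 19.375 q [-0.13  0.48 -0.49  1.67  0.25  1.06 -1.48] F [-0.9 -0.1 -4.3] w 0.0157 gf 30.0
toolx yaw 0.7918319925535515 delta tool [ 0.0007  0.0006 -0.0023]
[-0.01944613 -0.01614702  0.00403049] 0.0018828254022988976
scene collet_a 0.74 [0.578 0.214 0.213] [398. 296.]
scene collet_a 0.47 [0.554 0.28  0.209] [437. 310.]
scene canister 0.58 [0.552 0.248 0.01 ] [403. 337.]
scene canister 0.43 [0.542 0.024 0.021] [324. 272.]
scene carrier 0.65 [0.553 0.25  0.193] [420. 303.]
```

View pics/c4.png

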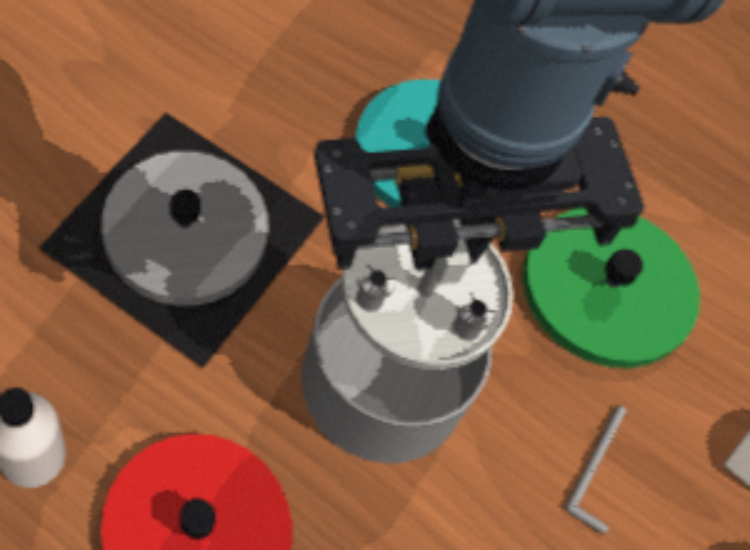

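The carrier is level and still about 88 mm above the rim. Two collets stand in view at crop (375,288) and (475,315), and the third is hidden behind the gripper; the unchanged load of about 5 N and near-zero moment agree with it still being aboard. The lid is on the mat, and I see nothing disturbed.

```bash
python3 -c "
from h import *
print(order.close_job())"
```

```text
the job is handed in; nothing more can be done
None
```

The job is handed in: the lid lies knob up on the mat, and the carrier is held level and still about 88 mm above the canister's rim; two collets were seen standing on it, the third was hidden behind the gripper but the wrist load fits it being aboard.

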